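# Set the tile board's straightedge against its marked stop

## Robot

A 6-joint arm with a two-finger parallel gripper is mounted at the origin on the work surface. World frame = base frame: x ahead of the robot, y to its left, z up, the work surface at z = 0. Lengths are in m, angles in rad, forces in N, time in s.
With the tool pointing down it reaches from about 0.225 to 0.875 m from the base axis. Payload 3.4 kg.
Tool frame: the origin (TCP) lies on the mounting face of the last link; the fingertips stand 173 mm ahead of it and the grasp point (between the pads) lies 155 mm ahead of it; y points along the fingers, x is the direction in which the jaws open and shut, and the axes are right-handed (so a half turn about y gives the same grasp; the last joint's range is limited). The gripper opens to 85 mm and grips with 20 to 120 N. Pads are 22 mm wide; open, the fingers measure 114 mm over their backs; the gripper's body (76 mm by 85 mm) begins 54 mm behind the grasp point. The pads swing forward as they close: fully open they stand 13 mm farther back than shut.
Start: joints at [-1.243, 0.276, 1.505, -0, 1.361, -0.121], TCP at [0.249, -0.518, 0.405] pointing down, gripper open.
Joint ranges: [-2.89, 2.89], [-0.75, 2.08], [0.22, 2.7], [-1.18, 4.32], [0.11, 2.71], [-2.7, 2.7]. Speed limits (rad/s): [2.57, 2.57, 3.14, 3.14, 3.14, 3.14].

## Interface

Orientations are given as a unit quaternion [w, x, y, z].
In Python, from rig import manip, vision, ticket gives the robot as it stands.
- The arm moves only by the tool arm_command, never from a script. Its argument "increments" is one flat list of numbers, 7 for each row, row after row: the turn, a rotation vector about the tool's x, y, z in rad, then the shift along the tool's x, y, z in cm, then the closure, from 0 (fully open) to 1 (shut). In form: [wx, wy, wz, tx, ty, tz, hand, wx, wy, wz, tx, ty, tz, hand, ...]. A call has 1 to 8 rows; each row shifts and turns the commanded pose from where the row before left it, along the tool's axes as they then stand; what a row does not reach is not made up. A row lasts 1/8 s, in which the tool goes at most 62.5 mm and 10.7 degrees, less where a joint would pass 70% of its speed; a pose out of reach is approached as far as the arm can. A call is refused whole if a number of a shift passes 6.25 or a number of a turn 0.188, either way. A call with a gripper value outside its range is refused whole. The fingers move at their own pace and stop on an object; "grip_force" is the grip in N (left out, the last holds). Time passes only in rows, so rows that do not move let the fingers close. It gives the time, the measured TCP pose, the force and the opening at its end, in the units of the state.
- manip.get_state(): the state, without advancing time (a new reading comes with each control period).
- vision.get_image(name): name is "side" or "top"; returns the picture (420x560x3 uint8, red, green, blue); there is no depth.
- vision.camera_params(name): a dict with "vfov" (degrees; the focal length in pixels is half the picture's height over the tangent of half this angle, whatever the lens; pixels are square), "cx", "cy" (the principal point, pixels), "distortion" ([k1, k2, p1, p2, k3] as OpenCV has them; the pictures are not rectified), "R" (3x3) and "t" (3): a world point X has camera coordinates R X + t. Camera axes: x right, y down, z forward; pixel columns grow to the right and rows downward; lengths in m; the calibration is good to about 2 mm. A picture is of the moment at which its call begins. camera_params takes no time and is no camera call.
- ticket.sign_off(): hands the job in, once; it reports no verdict.
The state is a dict: "clock": time; "qpos": joint angles; "qd": joint speeds; "effort": joint torques, N m; "position": TCP position; "ee_rot": TCP orientation; "contact_force": force on the tool from outside, world axes, zero at the start; "moment": the same for the moment, N m; "width": finger opening in m.
Only numpy, scipy, OpenCV 4.12 (cv2) and the standard library are available. Lean on these libraries where they do the work, as an engineer would, in place of code of your own. Each camera call takes 0.05 s, during which the arm holds its last target.

## Task

On the tile-cutting board, press down the middle of the sliding carriage to free its brake, then, keeping it pressed, push the carriage along the rail until it is fully home against the marked stop, the one with the round disc on a post. Then let go so that the brake grips again. Do not drag it against its brake, pick nothing up, and leave the things lying and standing around where they are.

Things in the scene. Friction and masses are not known exactly. Their poses are not given: they have to be found in the camera images.
- board: plywood tile-cutting board, 260 mm (x) by 500 mm (y), 18 mm thick, fixed; a level aluminium rail runs along its side nearest the robot. Origin: on the table, under the rail's middle; y along the rail, x across it away from the robot. On the rail sits the carriage: an aluminium frame 100 x 100 mm, top 54 mm above the table, with a steel straightedge reaching from it low over the board to +x.
- pad_mid (a point): middle of the top of the carriage's black rubber press pad, which fills the carriage frame: 64 mm across the rail, 80 mm along it; its flat middle is 44 mm long and, unpressed, 52 mm above the table (2 mm below the frame beside it); both ends slope up by 6 mm. The point sinks as the pad is pressed and travels with the carriage. Axes as the board's: y along the rail.
- pad (a joint): how far the pad is pressed down (m): 0 released, brake gripping; 0.004 fully down on a solid end. A spring resists from first touch with about 8 N, to 9 N fully down. The brake is free from about 0.001 on; let go, the pad springs back and the brake grips.
- carriage (a joint): position of the carriage along the rail (m), 0 at the rail's middle, growing along the board's y; it starts within 0.025 of 0. With the brake gripping it stands fast (over 30 N to drag it); with the pad pressed it slides at about 1 N, and the pressing fingertips carry it along by friction.
- marked_stop_top (a point): centre of the top of the marked stop: an aluminium block fixed on the rail, 24 mm along it, 90 mm across, top 54 mm above the table; over this point a thin post bears a level round steel disc, 32 mm across, top at 74 mm. It is 130 to 200 mm from the rail's middle, on either half. The carriage is home when this point and pad_mid are 62 mm apart along the rail.
- plain_stop_top (a point): centre of the top of the other stop's block, of the same size but bare on top, on the other half of the rail, likewise immovable; not the goal.
- tumbler: plain black closed drinking tumbler with a steel lid, standing, 72 mm across, 170 mm tall; origin at the centre of its underside. Bystander.
- bust: small terracotta-coloured bust (plinth, neck, egg-shaped head), standing, 72 mm across, 105 mm tall; origin at the centre of its underside. Bystander.
- tile_stack: stack of three square fired tiles, 84 x 84 mm, 27 mm high; origin at the centre of its underside. Bystander.
- stick: flat wooden modelling stick lying in front of the rail (robot's side), 14 x 150 mm, 10 mm high, its length along its own y; origin at the centre of its underside. Bystander.

How it is judged:
On the way, in this order (a step that is already met when the one before it is completed fails the run):
1. the pad is pressed down while the carriage is still where it started (value of joint pad above 0.001 m and distance of pad_mid from where it was at the start of the episode below 0.02 m), for 0.05 s.
2. the carriage is pushed home against the marked stop (horizontal distance between pad_mid and marked_stop_top below 0.065 m), for 0.1 s.
At the end, for the whole second after the job is handed in: The carriage rests against the marked stop, with a gap of at most 3 mm; its pad is up again (within 0.7 mm) so that the brake grips; the carriage is at rest; the tumbler, bust, tile stack and stick are each within 25 mm of where they were, the tumbler and bust standing (horizontal distance between pad_mid and marked_stop_top below 0.065 m and value of joint pad below 0.0007 m and velocity of joint carriage between -0.005 and 0.005 m/s and distance of each of tumbler, bust, tile_stack, stick from where it was at the start of the episode below 0.025 m and angle between each of tumbler, bust's own z axis and vertical below 0.4 rad); the robot touches nothing.
It fails at once if the carriage is dragged along by force against its gripping brake (value of joint pad below 0.0005 m and contact force between the fingers and board above 20 N and (velocity of joint carriage above 0.01 m/s or velocity of joint carriage below -0.01 m/s)).
It fails at once if the tumbler, bust, tile stack or stick is lifted, carried or pushed more than 25 mm from its place (distance of any of tumbler, bust, tile_stack, stick from where it was at the start of the episode above 0.025 m).
It fails at once if the tumbler or bust is tipped over (angle between any of tumbler, bust's own z axis and vertical above 0.4 rad).
It also fails if it takes over 38 s, if anything falls off the work surface, if the arm or the gripper's body presses on something with over 40 N, if the wrist force passes 120 N, or if a joint passes its speed limit or range.

## Working session

There is one attempt and no reset: what is moved stays moved. The work goes in short steps, Python scripts to look and compute and a tool call to move; the robot and the scene stay as the last step left them, time stands still between calls to the robot, and variables do not carry over. Pictures are saved under pics/ and viewed, and the job is handed in when it is done.

Besides the shell and the picture viewer there is one more tool, called after "Emit:" as name(argument=value, ...) on one line, values as JSON. arm_command: Moves the arm, as the interface text tells. Its arguments: {"type":"object","properties":{"increments":{"type":"array"},"grip_force":{"type":"number"}},"required":["increments"]}

```bash
mkdir -p pics; python3 - <<'E'
from rig import manip, vision
import cv2
for n in("side","top"):
    im=vision.get_image(n); cv2.imwrite(f"pics/{n}0.png",cv2.cvtColor(im,cv2.COLOR_RGB2BGR))
    print(n,vision.camera_params(n))
print(manip.get_state())
E
```

```text
side {'vfov': 49.82491588499537, 'cx': 275.6944535572733, 'cy': 212.1056922492195, 'distortion': array([-0.05402832,  0.        ,  0.        ,  0.        ,  0.        ]), 'R': array([[-0.79158404, -0.61083089, -0.016743  ],
       [-0.34784028,  0.47295995, -0.80951592],
       [ 0.5023961 , -0.63497599, -0.58685914]]), 't': array([0.41952483, 0.22580117, 0.92944158])}
top {'vfov': 43.91076049711049, 'cx': 279.22215196876977, 'cy': 198.63193705698203, 'distortion': array([-0.16826631,  0.        ,  0.        ,  0.        ,  0.        ]), 'R': array([[ 0.00369687, -0.99996731,  0.00719042],
       [-0.99814225, -0.00412722, -0.06078671],
       [ 0.0608144 , -0.00695234, -0.99812488]]), 't': array([-0.00467348,  0.51893766,  1.22321951])}
{'clock': 0.1, 'qpos': array([-1.24302842e+00,  2.76552653e-01,  1.50601691e+00, -1.33617989e-05,
        1.36071300e+00, -1.21037522e-01]), 'qd': array([ 0.00113874, -0.00015991, -0.0018788 ,  0.00112967,  0.00057483,
        0.00030599]), 'effort': array([ 1.00248206e-03, -4.17699516e+01, -2.46405888e+01, -2.51801948e-04,
        5.82948749e-03,  1.60524769e-05]), 'position': array([ 0.24939908, -0.51788927,  0.40390992]), 'ee_rot': array([ 0.599099  , -0.59835291,  0.3766673 , -0.37573385]), 'contact_force': array([-0.44518311, -0.86182277,  0.08805884]), 'moment': array([-0.03432033,  0.02110864, -0.00038868]), 'width': 0.08527418671414903}
```

View pics.

View pics/side0.png

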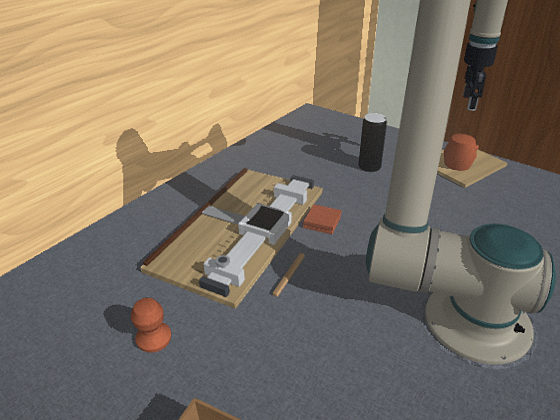

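View pics/top0.png

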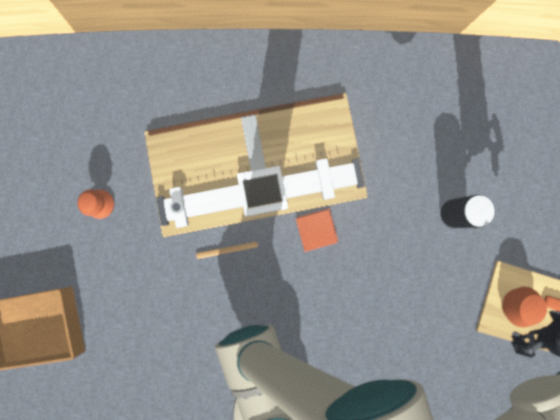

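The top view shows the rubber pad near (264,191), the disc-bearing stop at about (177,207), on the +y side, and the bare stop near (325,180). The tile stack is at (317,230), the stick near (227,250), the bust at (96,203) and the tumbler at (479,211). The side view agrees: the disc is at (222,262) and the pad at (267,218).

```bash
cat > h.py <<'E'
import numpy as np, cv2
from rig import vision
def K(n):
    p=vision.camera_params(n); f=210/np.tan(np.radians(p['vfov'])/2)
    return np.array([[f,0,p['cx']],[0,f,p['cy']],[0,0,1.]]),p
def ray(n,uv):
    k,p=K(n); q=cv2.undistortPoints(np.array(uv,float).reshape(-1,1,2),k,p['distortion'])[:,0]
    d=np.c_[q,np.ones(len(q))]@p['R']; c=-p['R'].T@p['t']; return c,d
def plane(n,uv,z):
    c,d=ray(n,uv); return c+d*((z-c[2])/d[:,2])[:,None]
def proj(n,X):
    k,p=K(n); return cv2.projectPoints(np.array(X,float).reshape(-1,1,3),cv2.Rodrigues(p['R'])[0],p['t'],k,p['distortion'])[0][:,0]
def blob(mask,off,amin=30):
    cs=cv2.findContours(mask.astype(np.uint8),cv2.RETR_EXTERNAL,cv2.CHAIN_APPROX_NONE)[0]
    return [c[:,0]+off for c in cs if cv2.contourArea(c)>amin]
E
python3 - <<'E'
from h import *
a=cv2.imread("pics/top0.png"); b=cv2.imread("pics/side0.png")
c=cv2.resize(a[130:260,150:380],None,fx=3.4,fy=3.4,interpolation=cv2.INTER_CUBIC); cv2.imwrite("pics/topc.png",c)
c=cv2.resize(b[165:305,190:350],None,fx=4.2,fy=4.2,interpolation=cv2.INTER_CUBIC); cv2.imwrite("pics/sidec.png",c)
for n,im,(u0,v0,u1,v1) in(("top",a,(238,165,290,217)),("side",b,(235,200,300,240))):
    m=im[v0:v1,u0:u1].max(2)<75
    for ct in blob(m,(u0,v0)):
        M=cv2.moments(ct.reshape(-1,1,2).astype(np.int32)); r=cv2.minAreaRect(ct.astype(np.float32))
        cen=(M['m10']/M['m00'],M['m01']/M['m00'])
        print(n,M['m00'],cen,r,plane(n,[cen],.053)); print(plane(n,cv2.boxPoints(r),.054))
E
```

```text
top 253.5 (262.1998685075608, 197.2958579881657) ((261.9000244140625, 195.20001220703125), (18.024980545043945, 30.041635513305664), 71.56504821777344) [[0.51961151 0.0369028  0.053     ]]
[[ 0.53301566  0.0771211   0.054     ]
 [ 0.55528655  0.01144681  0.054     ]
 [ 0.51577269 -0.00186654  0.054     ]
 [ 0.49358566  0.0636813   0.054     ]]
side 463.0 (265.4168466522678, 217.6673866090713) ((264.9174499511719, 217.27523803710938), (31.6082706451416, 21.455310821533203), 16.699243545532227) [[0.53406481 0.03582461 0.053     ]]
[[ 0.5568275   0.08192521  0.054     ]
 [ 0.60226021  0.003894    0.054     ]
 [ 0.51298841 -0.01078354  0.054     ]
 [ 0.47406535  0.06591905  0.054     ]]
```

View pics/topc.png

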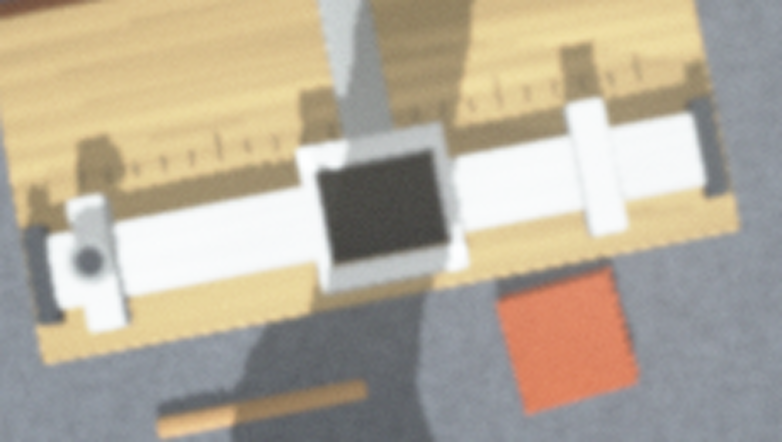

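View pics/sidec.png

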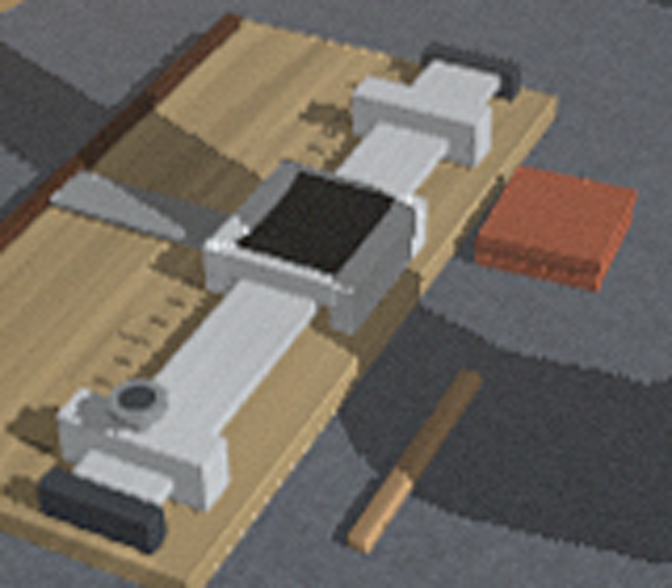

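```bash
python3 - <<'E'
from h import *
T=lambda p:np.array(p,float)/3.4+[150-.35,130-.35]
S=lambda p:np.array(p,float)/4.2+[190-.38,165-.38]
np.set_printoptions(precision=4,suppress=True)
a=cv2.imread("pics/top0.png"); b=cv2.imread("pics/side0.png")
for n,im,(u0,v0,u1,v1) in(("top",a,(238,165,290,217)),("side",b,(235,200,300,240))):
    for th in (90,100,110):
        for ct in blob(im[v0:v1,u0:u1].max(2)<th,(u0,v0),200):
            M=cv2.moments(ct.reshape(-1,1,2).astype(np.int32)); cen=(M['m10']/M['m00'],M['m01']/M['m00'])
            print(n,th,M['m00'],cen,plane(n,[cen],.055))
def show(l,n,uv,z):
    P=plane(n,uv,z); print(l,n,P.mean(0),"edges",np.linalg.norm(P-np.roll(P,-1,0),axis=1)); print(P[:,:2].tolist()) ; return P
show("pad","top",T([(319,171),(432,152),(447,244),(333,263)]),.056)
show("pad","side",S([(300,172),(395,198),(335,270),(238,243)]),.056)
P=show("frame","top",T([(298,150),(440,125),(466,267),(323,290)]),.054)
show("marked","top",T([(67,202),(103,195),(130,325),(92,332)]),.054)
show("marked","side",S([(62,408),(90,390),(228,440),(205,465)]),.054)
show("plain","top",T([(567,103),(602,97),(627,230),(592,237)]),.054)
show("plain","side",S([(355,92),(378,77),(492,108),(478,124)]),.054)
print("disc",plane("top",T([(90,262)]),.074),plane("side",S([(138,400)]),.074))
show("tile","top",T([(498,302),(610,268),(638,382),(527,413)]),.027)
show("stick","top",T([(158,430),(365,385)]),.01)
print(plane("top",[(480,211)],.17),plane("top",[(91,204)],.09))
E
```

```text
top 90 759.5 (262.1999122229537, 190.69102479701556) [[0.5347 0.0369 0.055 ]]
top 100 805.5 (262.1779433064349, 190.73474032691908) [[0.5346 0.037  0.055 ]]
top 110 833.0 (262.1752701080432, 190.66926770708284) [[0.5348 0.037  0.055 ]]
side 90 483.5 (265.625301620131, 217.58324715615305) [[0.5321 0.0373 0.055 ]]
side 100 494.5 (265.73677114930905, 217.47320525783618) [[0.5322 0.0368 0.055 ]]
side 110 530.0 (265.6468553459119, 217.10345911949685) [[0.5334 0.0357 0.055 ]]
side 110 260.5 (240.33461292386434, 213.03071017274473) [[0.5966 0.0605 0.055 ]]
pad top [0.5348 0.0369 0.056 ] edges [0.0778 0.0634 0.0782 0.0632]
[[0.5593613728639, 0.08028547422946286], [0.5726230056017301, 0.003648174952489666], [0.5101074333015084, -0.0067525440695429375], [0.49691813522484624, 0.07030150757450193]]
pad side [0.5339 0.0369 0.056 ] edges [0.0655 0.079  0.0638 0.0802]
[[0.5738277504185385, 0.004334503453210403], [0.5096422131835927, -0.008610248577008983], [0.4949802857034879, 0.06900024437557839], [0.5572750995444412, 0.08280383909640365]]
frame top [0.5346 0.0376 0.054 ] edges [0.0981 0.0983 0.09
[... 968 characters left out ...]
.0238 0.0843 0.0212 0.0892]
[[0.6045486734729277, -0.09104142834663098], [0.603491073995005, -0.114852497611868], [0.5203705201606124, -0.1286662269206399], [0.5169817775689057, -0.10777779118521091]]
disc [[0.496  0.2324 0.074 ]] [[0.4949 0.2337 0.074 ]]
tile top [ 0.4447 -0.0913  0.027 ] edges [0.0813 0.0813 0.0799 0.0793]
[[0.47166064103384736, -0.04249920352791131], [0.49549078728943724, -0.1202542214928676], [0.4165255049485261, -0.13968706706556192], [0.3950293811091617, -0.06273358042799536]]
stick top [0.3973 0.1225 0.01  ] edges [0.1489 0.1489]
[[0.3810563365760592, 0.19510571149035474], [0.41356050593323385, 0.04981517500447676]]
[[ 0.4848 -0.4316  0.17  ]] [[0.5004 0.4272 0.09  ]]
```

Both views agree to about 2 mm:
- **Pad middle:** about (0.534, 0.037).
- **Marked stop:** about (0.4955, 0.2315), 0.199 m along the rail from the pad.
- **Rail direction:** about 11° off world y.
- **Travel needed:** about 0.137 m.

Measured sizes fit the given ones. The tool's y axis points down, and I'll approach with the fingers shut.

Emit:
arm_command(increments=[0, 0, 0, -3.1, 0, 4.1, 1, 0, 0, 0, -3.1, 0, 4.1, 1, 0, 0, 0, -3.1, 0, 4.1, 1, 0, 0, 0, -3.1, 0, 4.1, 1, 0, 0, 0, -3.1, 0, 4.1, 1, 0, 0, 0, -3.1, 0, 4.1, 1, 0, 0, 0, -3.1, 0, 4.1, 1, 0, 0, 0, -3.1, 0, 4.1, 1])

```text
clock: 1.1
position: [0.4378, -0.1507, 0.4045]
ee_rot: [-0.599, 0.599, -0.376, 0.376]
contact_force: [0.8, -0.8, -0.5]
width: -0.0003
```

Emit:
arm_command(increments=[0, -0.186, 0, 0, 0, 0, 1, 0, -0.186, 0, 0, 0, 0, 1, 0, -0.186, 0, 0, 0, 0, 1, 0, -0.186, 0, 0, 0, 0, 1, 0, -0.186, 0, 0, 0, 0, 1, 0, -0.186, 0, 0, 0, 0, 1, 0, -0.186, 0, 0, 0, 0, 1, 0, 0, 0, 0, 0, 0, 1])

```text
clock: 2.1
position: [0.4372, -0.1522, 0.4044]
ee_rot: [0.704, -0.704, -0.063, 0.063]
contact_force: [-0.9, 0.0, -0.6]
width: -0.0001
```

```bash
cat > st.py <<'E'
from h import *
from rig import manip
from scipy.spatial.transform import Rotation as Ro
import sys
np.set_printoptions(precision=4,suppress=True)
s=manip.get_state(); q=s['ee_rot']; R=Ro.from_quat([q[1],q[2],q[3],q[0]]).as_matrix()
print(s['clock'],s['position'],"F",s['contact_force'],"w",s['width']); print(R)
if len(sys.argv)>1:
    g=np.array([float(v) for v in sys.argv[1:4]]); print("tool shift cm",R.T@(g-s['position'])*100)
E
python3 st.py .534 .037 .26
```

```text
2.1 [ 0.4372 -0.1522  0.4044] F [-0.8922  0.016  -0.6   ] w -6.659752402522146e-05
[[ 0.9842 -0.0007 -0.1769]
 [ 0.1769  0.0003  0.9842]
 [-0.0007 -1.      0.0004]]
tool shift cm [12.881  14.4347 16.9075]
```

Emit:
arm_command(increments=[0, -0.014, 0, 0, 0, 0, 1, 0, 0, 0, 3.28, 0, 4.18, 1, 0, 0, 0, 3.28, 0, 4.18, 1, 0, 0, 0, 3.28, 0, 4.18, 1, 0, 0, 0, 3.28, 0, 4.18, 1, 0, 0, 0, 0, 5, 0, 1, 0, 0, 0, 0, 5, 0, 1, 0, 0, 0, 0, 3, 0, 1])

```text
clock: 3.1
position: [0.533, 0.0374, 0.2722]
ee_rot: [0.704, -0.704, -0.067, 0.069]
contact_force: [-0.1, 0.1, 0.4]
width: -0.0001
```

```bash
python3 st.py .534 .037 .23; python3 - <<'E'
from h import *
im=cv2.cvtColor(vision.get_image("side"),cv2.COLOR_RGB2BGR)
cv2.imwrite("pics/side1.png",cv2.resize(im[150:310,180:380],None,fx=3.5,fy=3.5))
E
```

```text
3.1 [0.533  0.0374 0.2722] F [-0.1463  0.1411  0.4405] w -0.00010157661923699595
[[ 0.9814 -0.0035 -0.1919]
 [ 0.1919  0.0001  0.9814]
 [-0.0034 -1.      0.0007]]
tool shift cm [ 0.0991  4.2167 -0.0643]
```

View pics/side1.png

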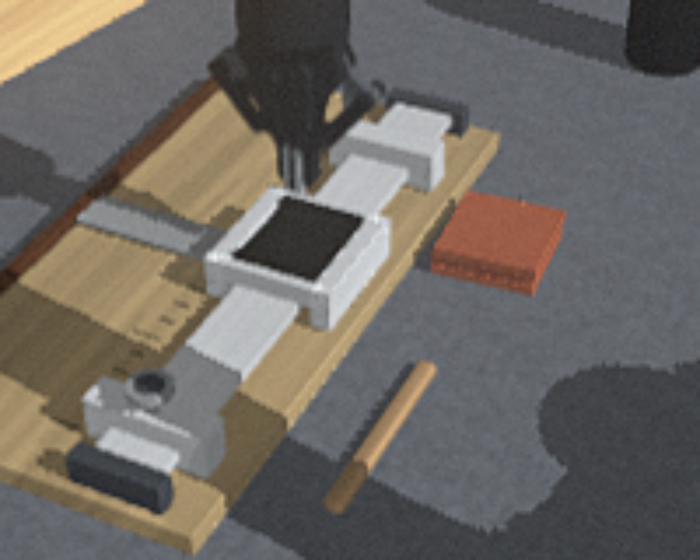

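The enlarged side view shows the shut fingertips at about (297,187), hanging above the pad at about (300,238). This fits a tip height of roughly 0.10 m over the pad's middle. Next I descend in small steps.

Emit:
arm_command(increments=[0, 0, 0, 0.1, 3, 0, 1, 0, 0, 0, 0, 1, 0, 1, 0, 0, 0, 0, 0.2, 0, 1, 0, 0, 0, 0, 0, 0, 1])

```text
clock: 3.65
position: [0.5354, 0.0372, 0.2337]
ee_rot: [-0.704, 0.704, 0.069, -0.068]
contact_force: [-0.3, -0.0, 0.3]
width: -0.0003
```

Emit:
arm_command(increments=[0, 0, 0, 0, 0.2, 0, 1, 0, 0, 0, 0, 0, 0, 1])

```text
clock: 3.9
position: [0.535, 0.0372, 0.2312]
ee_rot: [-0.704, 0.704, 0.069, -0.068]
contact_force: [-0.2, -0.2, -0.7]
width: -0.0006
```

Emit:
arm_command(increments=[0, 0, 0, 0, 0.15, 0, 1, 0, 0, 0, 0, 0, 0, 1])

```text
clock: 4.15
position: [0.5348, 0.0372, 0.2292]
ee_rot: [-0.704, 0.704, 0.068, -0.069]
contact_force: [-0.1, -0.6, 0.8]
width: -0.0002
```

Emit:
arm_command(increments=[0, 0, 0, 0, 0.2, 0, 1, 0, 0, 0, 0, 0, 0, 1])

```text
clock: 4.4
position: [0.5348, 0.0372, 0.227]
ee_rot: [0.704, -0.704, -0.068, 0.069]
contact_force: [-0.2, -0.7, -0.4]
width: -0.0001
```

Emit:
arm_command(increments=[0, 0, 0, 0, 0.2, 0, 1, 0, 0, 0, 0, 0, 0, 1])

```text
clock: 4.65
position: [0.535, 0.0372, 0.2254]
ee_rot: [-0.704, 0.704, 0.069, -0.068]
contact_force: [-0.2, -0.4, 1.8]
width: 0.0004
```

Emit:
arm_command(increments=[0, 0, 0, 0, 0.1, 0, 1, 0, 0, 0, 0, 0, 0, 1])

```text
clock: 4.9
position: [0.535, 0.0372, 0.2247]
ee_rot: [-0.704, 0.704, 0.069, -0.068]
contact_force: [-2.0, 0.1, 6.3]
width: -0.0
```

Emit:
arm_command(increments=[0, 0, 0, 0, 0.2, 0, 1, 0, 0, 0, 0, 0, 0, 1])

```text
clock: 5.15
position: [0.535, 0.0372, 0.223]
ee_rot: [-0.704, 0.704, 0.069, -0.068]
contact_force: [-2.1, 0.2, 8.6]
width: 0.0002
```

Emit:
arm_command(increments=[0, 0, 0, 0, 0.15, 0, 1, 0, 0, 0, 0, 0, 0, 1])

```text
clock: 5.4
position: [0.535, 0.0372, 0.2217]
ee_rot: [-0.704, 0.704, 0.069, -0.068]
contact_force: [-1.7, -0.0, 9.4]
width: -0.0
```

Emit:
arm_command(increments=[0, 0, 0, 0, 0.1, 0, 1, 0, 0, 0, 0, 0, 0, 1])

```text
clock: 5.65
position: [0.535, 0.0372, 0.2213]
ee_rot: [-0.704, 0.704, 0.069, -0.068]
contact_force: [-2.4, 0.2, 13.2]
width: -0.0004
```

Emit:
arm_command(increments=[0, 0, 0, 0, 0.05, 0, 1, 0, 0, 0, 0, 0, 0, 1])

```text
clock: 5.9
position: [0.5349, 0.0372, 0.2213]
ee_rot: [-0.704, 0.704, 0.069, -0.068]
contact_force: [-3.9, 0.3, 16.6]
width: 0.0002
```

The pad is on its solid end at 16.6 N. Now I slide along the rail (tool +z).

Emit:
arm_command(increments=[0, 0, 0, 0, 0, 0.3, 1, 0, 0, 0, 0, 0, 0.5, 1, 0, 0, 0, 0, 0, 0.6, 1, 0, 0, 0, 0, 0, 0.6, 1])

```text
clock: 6.4
position: [0.5311, 0.0566, 0.2213]
ee_rot: [-0.703, 0.704, 0.069, -0.068]
contact_force: [-4.7, -1.4, 16.5]
width: 0.0001
```

```bash
python3 st.py
```

```text
6.4 [0.5311 0.0566 0.2213] F [-4.659  -1.4236 16.4614] w 5.5558426641040644e-05
[[ 0.9811  0.0016 -0.1933]
 [ 0.1933 -0.0013  0.9811]
 [ 0.0013 -1.     -0.0016]]
```

The drag is only about 1 N, so the carriage is being carried. I continue.

Emit:
arm_command(increments=[0, 0, 0, 0, 0, 0.8, 1, 0, 0, 0, 0, 0, 0.9, 1, 0, 0, 0, 0, 0, 0.9, 1, 0, 0, 0, 0, 0, 0.9, 1, 0, 0, 0, 0, 0, 0.8, 1, 0, 0, 0, 0, 0, 0.7, 1])

```text
clock: 7.15
position: [0.5214, 0.1059, 0.2213]
ee_rot: [-0.703, 0.704, 0.069, -0.068]
contact_force: [-4.3, -1.6, 15.9]
width: 0.0001
```

```bash
python3 st.py; python3 - <<'E'
from h import *
im=cv2.cvtColor(vision.get_image("side"),cv2.COLOR_RGB2BGR)
cv2.imwrite("pics/side2.png",cv2.resize(im[150:310,180:380],None,fx=3.5,fy=3.5))
E
```

```text
7.15 [0.5214 0.1059 0.2213] F [-4.2813 -1.6285 15.8691] w 0.00011829469477131256
[[ 0.9811  0.0015 -0.1934]
 [ 0.1934 -0.001   0.9811]
 [ 0.0013 -1.     -0.0012]]
```

View pics/side2.png

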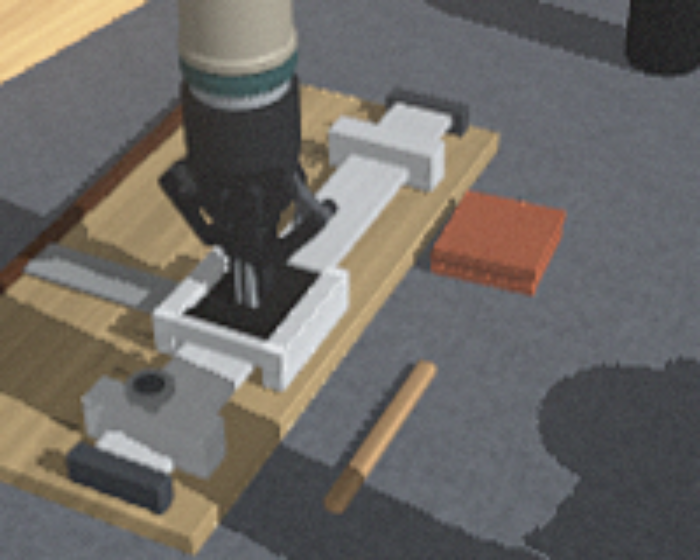

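The carriage (frame front edge near (220,350)) has moved with the fingertips, which stay in the pad's middle at about (245,300). About 67 mm remains to the stop at about (150,420).

Emit:
arm_command(increments=[0, 0, 0, 0, 0, 0.8, 1, 0, 0, 0, 0, 0, 0.9, 1, 0, 0, 0, 0, 0, 0.9, 1, 0, 0, 0, 0, 0, 0.9, 1, 0, 0, 0, 0, 0, 0.8, 1, 0, 0, 0, 0, 0, 0.7, 1, 0, 0, 0, 0, 0, 0.5, 1])

```text
clock: 8.07
position: [0.5108, 0.1599, 0.2213]
ee_rot: [-0.704, 0.704, 0.069, -0.068]
contact_force: [-3.3, -2.3, 16.5]
width: 0.0003
```

Emit:
arm_command(increments=[0, 0, 0, 0, 0, 0.4, 1, 0, 0, 0, 0, 0, 0.4, 1, 0, 0, 0, 0, 0, 0, 1])

```text
clock: 8.45
position: [0.5091, 0.168, 0.2213]
ee_rot: [0.704, -0.704, -0.069, 0.068]
contact_force: [-3.5, 1.0, 15.3]
width: -0.0002
```

Emit:
arm_command(increments=[0, 0, 0, 0, 0, 0.3, 1, 0, 0, 0, 0, 0, 0, 1])

```text
clock: 8.7
position: [0.5086, 0.1708, 0.2213]
ee_rot: [-0.704, 0.704, 0.069, -0.068]
contact_force: [-4.1, -0.7, 16.4]
width: -0.0002
```

Emit:
arm_command(increments=[0, 0, 0, 0, 0, 0.2, 1, 0, 0, 0, 0, 0, 0.1, 1])

```text
clock: 8.95
position: [0.5082, 0.1727, 0.2213]
ee_rot: [-0.703, 0.705, 0.07, -0.069]
contact_force: [-2.1, -7.0, 16.2]
width: 0.0001
```

Emit:
arm_command(increments=[0, 0, 0, 0, 0, 0.2, 1, 0, 0, 0, 0, 0, 0.1, 1])

```text
clock: 9.2
position: [0.5081, 0.1744, 0.2213]
ee_rot: [-0.701, 0.706, 0.07, -0.069]
contact_force: [-1.9, -12.9, 15.7]
width: -0.0004
```

The along-rail force rose to 13 N while the motion stalled, so the carriage is against the stop. I hold briefly and look before lifting.

Emit:
arm_command(increments=[0, 0, 0, 0, 0, 0, 1, 0, 0, 0, 0, 0, 0, 1])

```text
clock: 9.45
position: [0.5082, 0.1744, 0.2213]
ee_rot: [-0.702, 0.706, 0.07, -0.069]
contact_force: [-1.5, -10.3, 16.5]
width: 0.0001
```

```bash
python3 st.py; python3 - <<'E'
from h import *
im=cv2.cvtColor(vision.get_image("side"),cv2.COLOR_RGB2BGR)
cv2.imwrite("pics/side3.png",cv2.resize(im[150:310,180:380],None,fx=3.5,fy=3.5))
E
```

```text
9.45 [0.5082 0.1744 0.2213] F [ -1.5437 -10.3337  16.5164] w 9.18796305463363e-05
[[ 0.9807  0.0027 -0.1954]
 [ 0.1955 -0.0057  0.9807]
 [ 0.0016 -1.     -0.0061]]
```

View pics/side3.png

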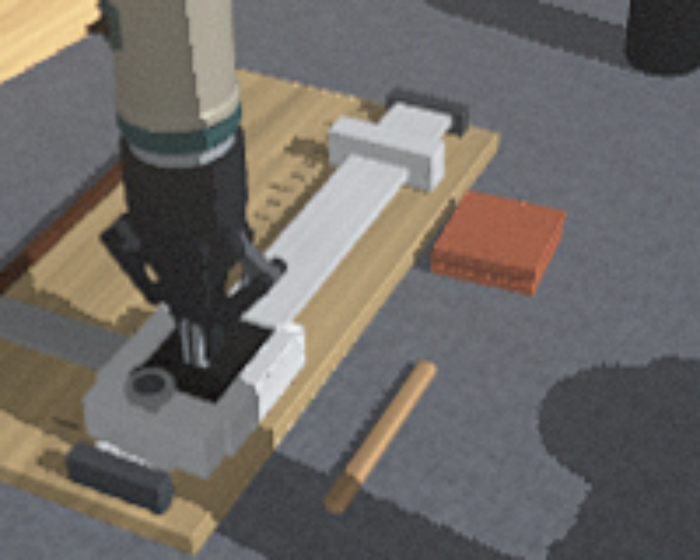

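The carriage is flush with the disc-bearing block near (150,385), with the fingers at (195,345) in mid-pad. I lift straight up.

Emit:
arm_command(increments=[0, 0, 0, 0, -0.4, 0, 1, 0, 0, 0, 0, -0.8, 0, 1, 0, 0, 0, 0, -2, 0, 1, 0, 0, 0, 0, -4, 0, 1, 0, 0, 0, 0, -5, 0, 1, 0, 0, 0, 0, -4, 0, 1])

```text
clock: 10.25
position: [0.5074, 0.1768, 0.3829]
ee_rot: [0.704, -0.704, -0.069, 0.068]
contact_force: [0.6, 1.0, -0.1]
width: -0.0
```

Emit:
arm_command(increments=[0, 0, 0, 0, -1, -5, 1, 0, 0, 0, 0, 0, -6, 1, 0, 0, 0, 0, 0, -6, 1, 0, 0, 0, 0, 0, -6, 1, 0, 0, 0, 0, 0, -5, 1, 0, 0, 0, 0, 0, 0, 1])

```text
clock: 11.0
position: [0.5621, -0.1013, 0.3905]
ee_rot: [-0.704, 0.704, 0.067, -0.067]
contact_force: [-0.4, 0.5, 1.3]
width: -0.0001
```

```bash
python3 st.py; python3 - <<'E'
from h import *
b=cv2.cvtColor(vision.get_image("side"),cv2.COLOR_RGB2BGR)
a=cv2.cvtColor(vision.get_image("top"),cv2.COLOR_RGB2BGR)
cv2.imwrite("pics/side4.png",b);cv2.imwrite("pics/top4.png",a)
cv2.imwrite("pics/side4c.png",cv2.resize(b[150:310,180:380],None,fx=3.5,fy=3.5))
E
```

```text
11.0 [ 0.5621 -0.1013  0.3905] F [-0.4374  0.5024  1.3184] w -0.0001345276967545725
[[ 0.9821 -0.0002 -0.1883]
 [ 0.1883 -0.0007  0.9821]
 [-0.0004 -1.     -0.0006]]
```

View pics/side4c.png

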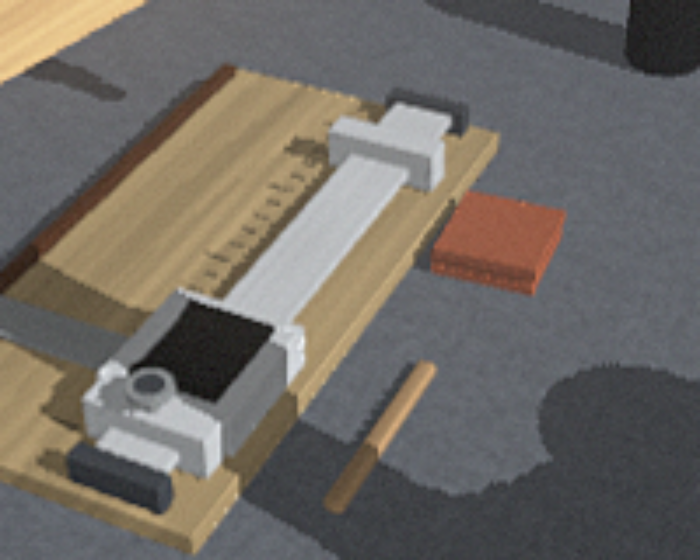

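View pics/top4.png

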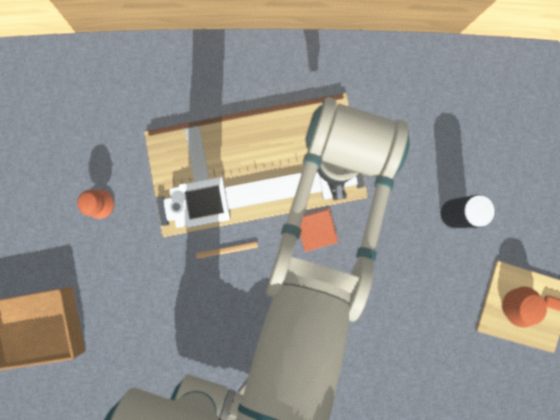

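Both views show the carriage touching the disc-bearing block: pad at (206,203) in the top view, disc at (177,207). The bystanders are where they were and the arm is clear. One measurement of the gap before sign-off.

```bash
python3 - <<'E'
from h import *
np.set_printoptions(precision=4,suppress=True)
r=np.array([-.191,.982])
for n,(u0,v0,u1,v1) in(("top",(184,180,230,225)),("side",(215,230,262,270))):
    im=cv2.imread(f"pics/{n}4.png")
    for th in(90,100):
        cts=blob(im[v0:v1,u0:u1].max(2)<th,(u0,v0),200)
        for ct in cts:
            M=cv2.moments(ct.reshape(-1,1,2).astype(np.int32));c=(M['m10']/M['m00'],M['m01']/M['m00'])
            P=plane(n,[c],.055)[0]; print(n,th,M['m00'],P,"moved",(P[:2]-[.534,.037])@r,"gap axis",(np.array([.4955,.2315])-P[:2])@r)
E
```

```text
top 90 790.0 [0.5081 0.1724 0.055 ] moved 0.13792815972461042 gap axis 0.0604243402753896
top 100 819.5 [0.5082 0.1725 0.055 ] moved 0.13798928060139615 gap axis 0.06036321939860386
side 90 585.5 [0.505  0.1714 0.055 ] moved 0.13749821489864092 gap axis 0.06085428510135909
side 100 599.0 [0.5047 0.1714 0.055 ] moved 0.1375913292328887 gap axis 0.06076117076711132
```

```bash
python3 -c "
from rig import ticket; print(ticket.sign_off())"
```

```text
the job is handed in; nothing more can be done
None
```

I pressed the pad down to its solid end with the shut fingertips (about 16 N) while the carriage was still at its start. Keeping it pressed, I slid the carriage about 138 mm to the disc-marked stop. There the force along the rail rose to 13 N as it stalled. I then lifted straight off, moved the arm clear and handed the job in at about 11 s; sign-off gave no verdict.

- **Gap at the stop:** My last measurements put the pad middle about 60.5 mm from the stop's centre along the rail in both views. True contact is 62 mm, so this matches within the 2 mm calibration error. The pictures show no gap.
- **Surroundings:** In the last pictures the tumbler, bust, tile stack and stick look unmoved. I judged this by eye and did not re-measure them. The tool read only about 1 N, close to its noise level, with the arm clear.
- **Not measured:** I did not measure the pad's spring-back directly. I rely on the fingers being fully clear of it.

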